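# Cover the preheating measuring cup and put the thermometer in

### The arm

A 6-joint arm with a two-finger parallel gripper is mounted at the origin on the work surface. World frame = base frame: x ahead of the robot, y to its left, z up, the work surface at z = 0. Lengths are in m, angles in degrees, forces in N, time in s.
With the tool pointing down it reaches from about 0.25 to 0.725 m from the base axis. Payload 9.7 kg.
Tool frame: the origin (TCP) lies midway between the tips of the shut fingers; the grasp point (between the pads) lies 19 mm behind it (bot.hold_point_z is the distance from the TCP to the grasp point, in m); z points along the fingers, y is the line along which they close (so a half turn about z gives the same grasp; the last joint's range is limited). The gripper opens to 85 mm and grips with 20 to 120 N. Pads are 22 mm wide; open, the fingers measure 114 mm over their backs; the gripper's body (76 mm by 85 mm) begins 54 mm behind the grasp point. The pads swing forward as they close: fully open they stand 13 mm farther back than shut.
Start: joints at [72.193, 4.979, 10.078, 95.1, 0, 90], TCP at [0.168, 0.524, 0.231] pointing down, gripper open.
Joint ranges: [-179.16, 179.16], [-48.56, 103.87], [-65.8, 70.77], [-126.05, 130.52], [-82.76, 87.17], [-180, 180]. Speed limits (degrees/s): [127.2, 127.2, 147.25, 180, 180, 180].

### API

Orientations are given as [roll, pitch, yaw] about the fixed x, y, z axes, in that order (R = Rz(yaw) Ry(pitch) Rx(roll)).
In Python, from workcell import bot gives the robot as it stands.
- The arm moves only by the tool play_rows, never from a script. Its argument "steps" is a list that holds one entry, the list of rows, each a list of 4 numbers: the shift along the tool's x, y, z in m, then the turn about the tool's z in rad. In form: [[[tx, ty, tz, yaw], ...]]. A call has exactly 5 rows; each row shifts and turns the commanded pose from where the row before left it, along the tool's axes as they then stand; what a row does not reach is not made up. A row lasts 1/12 s, in which the tool goes at most 41.7 mm and 7.16 degrees, less where a joint would pass 70% of its speed; a pose out of reach is approached as far as the arm can. A call is refused whole if a number of a shift passes 0.0417 or a number of a turn 0.125, either way. A call with a gripper value outside its range is refused whole. "gripper" is the finger opening in m, from 0 to 0.0854, set as the call begins (left out, the last holds). The fingers move at their own pace and stop on an object; "squeeze" is the grip in N (left out, the last holds). Time passes only in rows, so rows that do not move let the fingers close, or fill a call up. It gives the time, the measured TCP pose, the force, the opening and the grip force at its end, in the units of the state.
- bot.get_obs(): the state, without advancing time (a new reading comes with each control period).
- bot.camera(name): name is "side" or "top"; returns a dict with "img" (480x640x3 uint8, blue, green, red), "vfov" (degrees; the focal length in pixels is half the picture's height over the tangent of half this angle, whatever the lens; pixels are square), "cx", "cy" (the principal point, pixels), "xyz" and "attitude" of the camera in the world. Camera axes: x right, y down, z forward; pixel columns grow to the right and rows downward; lengths in m; the calibration is good to about 2 mm. A picture is of the moment at which its call begins. There is no depth.
- bot.job_done(): hands the job in; it is judged then, once.
The state is a dict: "time": time; "q": joint angles; "qd": joint speeds; "joint_efforts": joint torques, N m; "ee_pos": TCP position; "tcp_rot": TCP orientation; "wrist_force": force on the tool from outside, world axes, zero at the start; "torque": the same for the moment, N m; "opening": finger opening in m; "grasp_force": force on a finger pad.
Only numpy, scipy, OpenCV 4.12 (cv2) and the standard library are available. Lean on these libraries where they do the work, as an engineer would, in place of code of your own. Each camera call takes 0.05 s, during which the arm holds its last target. There are 200 camera calls.

### The job

The empty steel measuring cup in the black tempering jacket is being preheated. Take the white cover with the centre hole out of the wire drying rack and set it on the cup with its flat, blue-ringed face up and its skirt down inside the mouth, seated fully all round. Then lower the orange stem thermometer from the spindle rack through the cover's hole until its collar rests on the cover; do not let either part drop, and leave everything else on the bench where it is.

Things in the scene. Friction and masses are not known exactly. Their poses are not given: they have to be found in the camera images.
- jacket: Fixed. Black base 130 x 130 x 12 mm, on it a black cylinder 96 mm in diameter, top 70 mm above the bench, and in its middle an open upright steel cup, outer diameter 54, inner 49 mm, its rim 105 mm above the bench, 85 mm deep. A clamp screw sticks out 28 mm at its -y side at 45 mm height; two hoses lie on the bench on its +x side. Origin at the underside, on the cup's axis; z up.
- cup_mouth (a point): Centre of the cup's mouth, at rim height (105 mm above the bench). Its z axis points up.
- drying_rack: Fixed wire rack 90 x 230 mm, wires 28 mm above the bench, two places 60 mm either side of its middle along its y. In each a cover stands on edge, its flange loosely between four pins (25.5 mm either side of its middle, before and behind, tops 51 mm above the bench): lift straight up 30 mm to clear them. Origin under its middle; its x axis is the line of the standing covers' axes.
- cover_center (a point): White round cover, 50 g, on edge in one place of the drying rack: flange 60 mm in diameter, 6 mm thick, 11 mm hole in its centre; it can be held across the rim. The point is the flange's centre, 57 mm above the bench at the start. Its x axis is the cover's axis, out of the flat blue-ringed top, away from the skirt: at the start level within 0.1 rad, top towards the robot's right (-y).
- cover_top (a point): Centre of the cover's flat top face (the one with the blue ring), 3 mm from the flange's centre along the cover's x axis. Under the flange is the skirt: 45 mm outer diameter tapering to 42 mm, 4 mm wall, 10 mm long; it enters the cup's mouth with 2 mm to spare all round, and the flange then rests on the rim, overhanging 3 mm, its middle 3 mm above the rim.
- blank_cover: Grey cover of the same outline but without a hole or blue ring, standing in the other place of the drying rack, same axes. To be left alone.
- spindle_rack: Fixed aluminium rack for viscometer spindles: a plate 60 x 190 x 8 mm, top 100 mm above the bench, on two end cheeks, with three 12 mm holes 60 mm apart along its y axis (one in the middle). Origin at the underside of the middle.
- therm_handle (a point): Orange stem thermometer, 45 g, upright in one hole of the spindle rack, resting on its collar: orange handle 18 mm in diameter, 6 to 64 mm above the collar's underside; black collar 24 mm in diameter, 6 mm thick; steel stem 6 mm in diameter, round end, 75 mm below the collar's underside. The point is on the axis 35 mm above the collar's underside; z up along the axis.
- therm_collar (a point): Centre of the underside of the thermometer's collar, where the stem begins.
- therm_tip (a point): Lower end of the thermometer's stem.
- spindle0: Thin steel rod spindle hanging by its coupling nut in one hole of the spindle rack (standing 22 mm above the plate). To be left alone.
- spindle1: Another steel rod spindle in the remaining hole of the spindle rack. To be left alone.
- beaker: Glass beaker, 68 mm in diameter, 90 mm tall, on the bench. Origin at the underside. To be left alone.
- bottle: White bottle with a blue screw cap, 70 mm in diameter, 144 mm tall. Origin at the underside. To be left alone.
- oil_jar: Amber jar with a black cap, 48 mm in diameter, 75 mm tall. Origin at the underside. To be left alone.
- spatula: Slim steel laboratory spatula, 185 mm long, lying on the bench. To be left alone.
Not all that is in view belongs to the job. There is more than one size of the part that bears therm_handle; the job needs the larger.

How it is judged:
By the outcome, as a careful person would: the job done as asked, in the order asked, and still so for the second after the job is handed in, with the robot touching nothing.
It also fails if it takes over 61 s, if anything falls off the work surface, if the arm or the gripper's body presses on something with over 40 N, if the wrist force passes 120 N, or if a joint passes its speed limit or range.

## Working session

There is one attempt and no reset: what is moved stays moved. The work goes in short steps, Python scripts to look and compute and a tool call to move; the robot and the scene stay as the last step left them, time stands still between calls to the robot, and variables do not carry over. Pictures are saved under pics/ and viewed, at most 10 in all, crops included, and the job is handed in when it is done.

Besides the shell and the picture viewer there is one more tool, called after ">>>" as a command line: name --argument value ..., lists and objects as JSON in quotes. play_rows: Moves the arm, as the interface text tells. Its arguments: {"type":"object","properties":{"steps":{"type":"array","items":{"type":"array","items":{"type":"array","items":{"type":"number"}}}},"gripper":{"type":"number"},"squeeze":{"type":"number"}},"required":["steps"]}

```bash
mkdir -p pics
cat > h.py <<'E'
import numpy as np, cv2
from scipy.spatial.transform import Rotation as R
from workcell import bot
def cam(n):
    c=bot.camera(n); return c
def K(c):
    f=240/np.tan(np.radians(c["vfov"])/2); return f
def rot(c): 
    a=np.array(c["attitude"]); 
    return a if a.shape==(3,3) else R.from_euler('xyz',a,degrees=True).as_matrix()
def ray(c,u,v):
    d=rot(c)@np.array([(u-c["cx"])/K(c),(v-c["cy"])/K(c),1]); return np.array(c["xyz"]),d
def atz(c,u,v,z):
    o,d=ray(c,u,v); return o+d*(z-o[2])/d[2]
def proj(c,p):
    q=rot(c).T@(np.array(p)-np.array(c["xyz"])); return q[:2]/q[2]*K(c)+[c["cx"],c["cy"]]
def tri(c1,p1,c2,p2):
    o1,d1=ray(c1,*p1);o2,d2=ray(c2,*p2)
    s=np.linalg.lstsq(np.c_[d1,-d2],o2-o1,rcond=None)[0]
    a,b=o1+s[0]*d1,o2+s[1]*d2; return (a+b)/2,np.linalg.norm(a-b)
E
python3 - <<'E'
from h import *
for n in("side","top"):
    c=cam(n); cv2.imwrite(f"pics/{n}0.png",c["img"]); print(n,{k:c[k] for k in c if k!="img"}, rot(c)[:,2], proj(c,[.168,.524,.231]))
print(bot.get_obs(), bot.hold_point_z)
E
```

```text
side {'vfov': 44.71028597414601, 'cx': 314.0402826282401, 'cy': 238.75321428025225, 'xyz': array([ 0.12347611, -0.81632087,  0.9510993 ]), 'attitude': array([-130.23261676,    1.06813744,  -25.34326276])} [ 0.31589663  0.69510957 -0.64578015] [ 98.95343808 140.52634294]
top {'vfov': 54.15367353756496, 'cx': 318.4544106616466, 'cy': 239.66781567673937, 'xyz': array([0.47523363, 0.07658936, 1.40135544]), 'attitude': array([-1.77376100e+02, -1.71965396e-01, -8.85956771e+01])} [ 0.04583941 -0.00187536 -0.99894706] [132.03503298 381.77816276]
{'time': 0.1, 'q': array([7.21928950e+01, 5.00820189e+00, 1.00409696e+01, 9.50993675e+01,
       3.56479962e-04, 8.99966353e+01]), 'qd': array([ 0.00658444, -0.14154257,  0.08507587, -0.0016682 , -0.10686745,
       -0.02506478]), 'joint_efforts': array([ 2.69493330e-04, -5.21560585e+01,  4.65653694e+01,  1.59085274e-02,
        8.38785724e-06, -1.47667180e-05]), 'ee_pos': array([0.16813695, 0.52346805, 0.23066923]), 'tcp_rot': array([-1.79933400e+02, -3.60390764e-04,  1.62196259e+02]), 'wrist_force': array([0.36674387, 0.25759266, 0.00926983]), 'torque': array([-0.00288209,  0.00105372,  0.01301399]), 'grasp_force': 0.0, 'opening': 0.08565896046271299} 0.0187
```

View pics/side0.png

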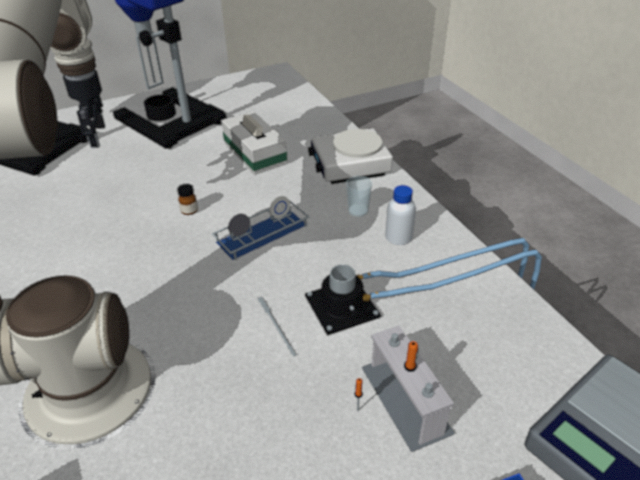

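View pics/top0.png

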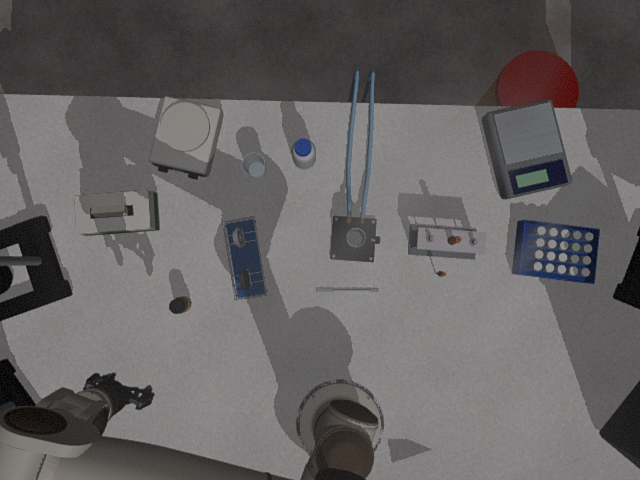

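The side view shows the rack covers at (239,223), grey and solid, and at (279,207), white with a hole. It shows orange thermometers at (412,355), large and in the spindle rack, and at (358,388), small and on the bench. The cup is at side (343,275) / top (356,238). The white holed cover and the larger racked thermometer fit the description, so I'll confirm both in one enlarged crop.

Run:
```python
from h import *
s=cv2.imread("pics/side0.png");t=cv2.imread("pics/top0.png")
def cr(im,u,v,w,h,k): return cv2.resize(im[v:v+h,u:u+w],None,fx=k,fy=k,interpolation=cv2.INTER_CUBIC)
a=np.hstack([cr(s,210,185,100,75,4),cr(s,345,320,100,75,4)])
b=np.hstack([cr(t,215,210,100,75,4),cr(t,400,215,100,75,4)])
cv2.imwrite("pics/crop.png",np.vstack([a,b]))
cv2.imwrite("pics/cup.png",np.hstack([cr(s,305,255,80,60,5),cr(t,320,205,80,60,5)]))
```

```text
(no output)
```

View pics/crop.png

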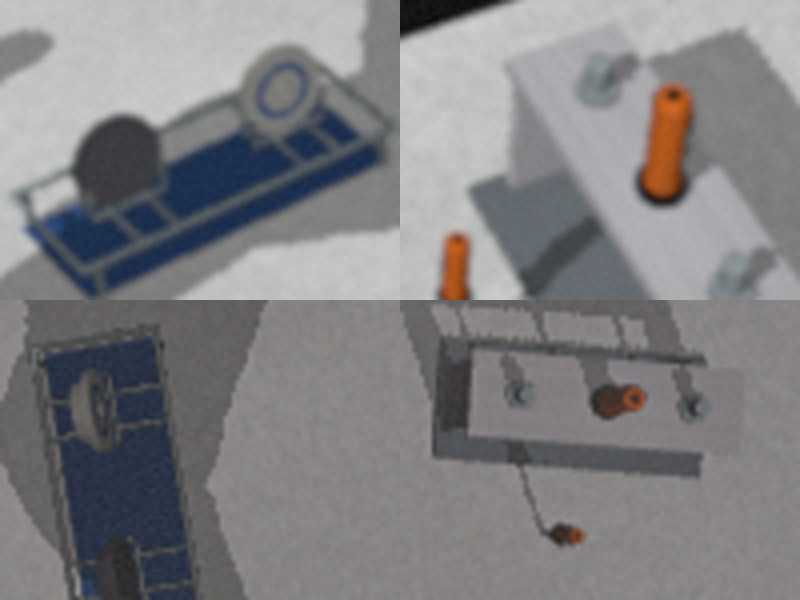

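View pics/cup.png

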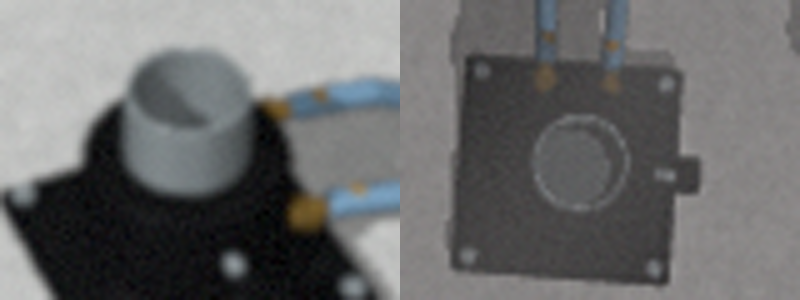

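The crops confirm it: the white cover with the blue ring and hole has its face centre at side (280,207) and is the far place in the rack. The large orange thermometer is in the middle rack hole, its handle top at side (414,343) / top (458,240). The cup mouth is at side (343,273) / top (356,238).

Run:
```python
from h import *
s=cam("side");t=cam("top")
def T(n,a,b):
    p,e=tri(s,a,t,b); print(n,p.round(4),"gap",round(e,4))
T("cup",(343,272.8),(356.2,237.6)); print(atz(s,343,272.8,.105),atz(t,356.2,237.6,.105))
T("thtop",(413.6,342.6),(457.8,239.6)); print(atz(s,413.6,342.6,.164),atz(t,457.8,239.6,.164))
print("collar",atz(t,451.3,240.4,.106))
print("cover side",atz(s,280.3,207.4,.057)," top",atz(t,239,237.3,.057))
T("cover",(280.3,207.4),(239.5,237.3))
T("small th",(358.5,379.5),(444.5,273.5))
for p in((223.75,222.5),(255,217),(235,300),(266,295)): print(atz(t,*p,.03).round(4))
print("spin",atz(t,529,238.5,.122) if 0 else atz(t,429.5,238.2,.122),atz(t,473,241.5,.122))
```

```text
cup [ 0.5442 -0.0307  0.1032] gap 0.0023
[ 0.54437015 -0.03272701  0.105     ] [ 0.54301574 -0.0300567   0.105     ]
thtop [ 0.5425 -0.2945  0.1631] gap 0.0026
[ 0.54327637 -0.29548282  0.164     ] [ 0.54126132 -0.2936028   0.164     ]
collar [ 0.54169927 -0.2930011   0.106     ]
cover side [0.53698215 0.29577844 0.057     ]  top [0.53810208 0.30186349 0.057     ]
cover [0.5386 0.301  0.0529] gap 0.0006
small th [ 0.4488 -0.2779  0.095 ] gap 0.002
[0.5816 0.3524 0.03  ]
[0.6    0.2615 0.03  ]
[0.3568 0.3121 0.03  ]
[0.3734 0.2225 0.03  ]
spin [ 0.54542311 -0.22881286  0.122     ] [ 0.53933317 -0.34774861  0.122     ]
```

```bash
cat >> h.py <<'E'
def plan(target,yaw=None,n=5,start=None):
    "rows to reach target (xyz) and yaw from the measured pose"
    o=bot.get_obs(); p=np.array(o["ee_pos"]); y0=np.radians(o["tcp_rot"][2])
    y1=y0 if yaw is None else np.radians(yaw); dy=(y1-y0+np.pi)%(2*np.pi)-np.pi
    d=(np.array(target)-p)/n
    for i in range(n):
        y=y0+dy*i/n; print([round(float(v),4) for v in (d[0]*np.cos(y)+d[1]*np.sin(y), d[0]*np.sin(y)-d[1]*np.cos(y), -d[2], -dy/n)])
E
python3 -c "
from h import *
plan([.537,.298,.13],100.1,15)"
```

```text
[-0.028, -0.0068, 0.0067, 0.0723]
[-0.0284, -0.0048, 0.0067, 0.0723]
[-0.0287, -0.0027, 0.0067, 0.0723]
[-0.0288, -0.0006, 0.0067, 0.0723]
[-0.0288, 0.0015, 0.0067, 0.0723]
[-0.0286, 0.0035, 0.0067, 0.0723]
[-0.0283, 0.0056, 0.0067, 0.0723]
[-0.0278, 0.0076, 0.0067, 0.0723]
[-0.0272, 0.0096, 0.0067, 0.0723]
[-0.0264, 0.0115, 0.0067, 0.0723]
[-0.0255, 0.0134, 0.0067, 0.0723]
[-0.0245, 0.0152, 0.0067, 0.0723]
[-0.0233, 0.017, 0.0067, 0.0723]
[-0.022, 0.0186, 0.0067, 0.0723]
[-0.0206, 0.0201, 0.0067, 0.0723]
```

>>> play_rows --steps '[[[-0.028, -0.007, 0.0067, 0.072], [-0.028, -0.005, 0.0067, 0.072], [-0.029, -0.003, 0.0067, 0.072], [-0.029, -0.0005, 0.0067, 0.072], [-0.029, 0.0015, 0.0067, 0.072]]]' --gripper 0.076 --squeeze 30

```text
time: 0.62
ee_pos: [0.2921, 0.4469, 0.1974]
tcp_rot: [-180.0, -0.0, 141.4]
wrist_force: [-0.5, -0.0, 1.0]
opening: 0.0764
grasp_force: 0.0
```

>>> play_rows --steps '[[[-0.029, 0.0035, 0.0067, 0.072], [-0.028, 0.0055, 0.0067, 0.072], [-0.028, 0.0075, 0.0067, 0.072], [-0.027, 0.0095, 0.0067, 0.072], [-0.026, 0.0115, 0.0067, 0.072]]]'

```text
time: 1.03
ee_pos: [0.4149, 0.3717, 0.1638]
tcp_rot: [-180.0, 0.0, 120.7]
wrist_force: [-0.6, 0.5, 0.0]
opening: 0.0763
grasp_force: 0.0
```

>>> play_rows --steps '[[[-0.0255, 0.0135, 0.0067, 0.072], [-0.0245, 0.015, 0.0067, 0.072], [-0.023, 0.017, 0.0067, 0.072], [-0.022, 0.0185, 0.0067, 0.072], [-0.021, 0.02, 0.0067, 0.072]]]'

```text
time: 1.45
ee_pos: [0.5377, 0.2968, 0.1302]
tcp_rot: [-180.0, 0.0, 100.1]
wrist_force: [0.2, 1.3, -0.8]
opening: 0.0762
grasp_force: 0.0
```

Run:
```python
from h import *
plan([.537,.298,.033],100.1,10); print(bot.get_obs()["ee_pos"],bot.get_obs()["tcp_rot"])
s=cam("side");t=cam("top")
def cr(c,p,w=100,h=75,k=4):
    u,v=[int(round(x)) for x in proj(c,p)]; im=c["img"][max(0,v-h//2):v+h//2+1,u-w//2:u+w//2]; print(u-w//2,max(0,v-h//2)); return cv2.resize(im,(w*k,h*k),interpolation=cv2.INTER_CUBIC)
P=[.537,.298,.1]
cv2.imwrite("pics/a.png",np.hstack([cr(s,P),cr(t,P)]))
```

```text
[0.0001, -0.0001, 0.0097, 0.0]
[0.0001, -0.0001, 0.0097, 0.0]
[0.0001, -0.0001, 0.0097, 0.0]
[0.0001, -0.0001, 0.0097, 0.0]
[0.0001, -0.0001, 0.0097, 0.0]
[0.0001, -0.0001, 0.0097, 0.0]
[0.0001, -0.0001, 0.0097, 0.0]
[0.0001, -0.0001, 0.0097, 0.0]
[0.0001, -0.0001, 0.0097, 0.0]
[0.0001, -0.0001, 0.0097, 0.0]
[0.53772406 0.29680498 0.13023211] [-1.79983095e+02  2.86205162e-03  1.00106559e+02]
229 156
188 200
```

View pics/a.png

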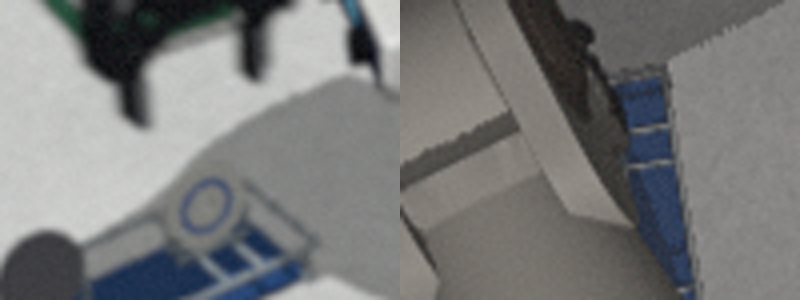

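The crop shows the fingertips at side px (264,186) and (293,176), straddling the line of the white cover at (281,207). I'll go down and grip.

>>> play_rows --steps '[[[0, 0, 0.01, 0], [0, 0, 0.01, 0], [0, 0, 0.01, 0], [0, 0, 0.01, 0], [0, 0, 0.01, 0]]]'

```text
time: 1.97
ee_pos: [0.5358, 0.2983, 0.0796]
tcp_rot: [-180.0, 0.0, 100.4]
wrist_force: [-0.2, -0.7, 0.4]
opening: 0.0759
grasp_force: 0.0
```

>>> play_rows --steps '[[[0.001, 0, 0.01, 0], [0, 0, 0.01, 0], [0, 0, 0.01, 0], [0, 0, 0.01, 0], [0, 0, 0.007, 0]]]'

```text
time: 2.38
ee_pos: [0.5361, 0.2986, 0.0323]
tcp_rot: [-179.9, 0.0, 100.3]
wrist_force: [-0.4, -0.4, 0.0]
opening: 0.076
grasp_force: 0.0
```

>>> play_rows --steps '[[[0, 0, 0, 0], [0, 0, 0, 0], [0, 0, 0, 0], [0, 0, 0, 0], [0, 0, 0, 0]]]' --gripper 0.05 --squeeze 30

```text
time: 2.8
ee_pos: [0.5366, 0.2987, 0.0342]
tcp_rot: [180.0, -0.0, 100.3]
wrist_force: [1.1, -1.2, 0.4]
opening: 0.0581
grasp_force: 32.3
```

>>> play_rows --steps '[[[0, 0, 0, 0], [0, 0, 0, 0], [0, 0, 0, 0], [0, 0, 0, 0], [0, 0, -0.003, 0]]]'

```text
time: 3.22
ee_pos: [0.5364, 0.2986, 0.0362]
tcp_rot: [-180.0, 0.0, 100.3]
wrist_force: [3.1, 0.0, -3.4]
opening: 0.0579
grasp_force: 33.1
```

>>> play_rows --steps '[[[0, 0, -0.006, 0], [0, 0, -0.008, 0], [0, 0, -0.01, 0], [0, 0, -0.012, 0], [0, 0, -0.014, 0]]]'

```text
time: 3.63
ee_pos: [0.5362, 0.2987, 0.0881]
tcp_rot: [-180.0, -0.0, 100.3]
wrist_force: [0.5, 0.7, -0.8]
opening: 0.058
grasp_force: 32.3
```

>>> play_rows --steps '[[[0, 0, -0.015, 0], [0, 0, -0.015, 0], [0, 0, -0.015, 0], [0, 0, -0.015, 0], [0, 0, -0.005, 0]]]'

```text
time: 4.05
ee_pos: [0.5371, 0.2992, 0.1556]
tcp_rot: [179.8, -0.1, 100.3]
wrist_force: [0.9, 0.4, -0.1]
opening: 0.0576
grasp_force: 32.3
```

Run:
```python
from h import *
o=bot.get_obs();print(o["ee_pos"],o["opening"],o["grasp_force"])
plan([.5437,-.09,.15],90,15)
s=cam("side");t=cam("top")
def cr(c,p,w=100,h=75,k=4):
    u,v=[int(round(x)) for x in proj(c,p)]; im=c["img"][max(0,v-h//2):v+h//2+1,u-w//2:u+w//2]; print(u-w//2,max(0,v-h//2)); return cv2.resize(im,(w*k,h*k),interpolation=cv2.INTER_CUBIC)
P=o["ee_pos"]+[0,0,.02]
print(proj(s,o["ee_pos"]+[0,0,.0187]),proj(s,o["ee_pos"]+[0,0,.025]))
cv2.imwrite("pics/b.png",cr(s,P,k=6))
```

```text
[0.53708232 0.29921102 0.15561118] 0.057588497691898256 32.34473162563518
[-0.0256, -0.0042, 0.0004, 0.012]
[-0.0257, -0.0039, 0.0004, 0.012]
[-0.0257, -0.0036, 0.0004, 0.012]
[-0.0257, -0.0033, 0.0004, 0.012]
[-0.0258, -0.003, 0.0004, 0.012]
[-0.0258, -0.0027, 0.0004, 0.012]
[-0.0258, -0.0024, 0.0004, 0.012]
[-0.0259, -0.0021, 0.0004, 0.012]
[-0.0259, -0.0017, 0.0004, 0.012]
[-0.0259, -0.0014, 0.0004, 0.012]
[-0.0259, -0.0011, 0.0004, 0.012]
[-0.0259, -0.0008, 0.0004, 0.012]
[-0.0259, -0.0005, 0.0004, 0.012]
[-0.026, -0.0002, 0.0004, 0.012]
[-0.026, 0.0001, 0.0004, 0.012]
[277.06411895 167.81150232] [276.90811693 165.60657832]
227 130
```

View pics/b.png

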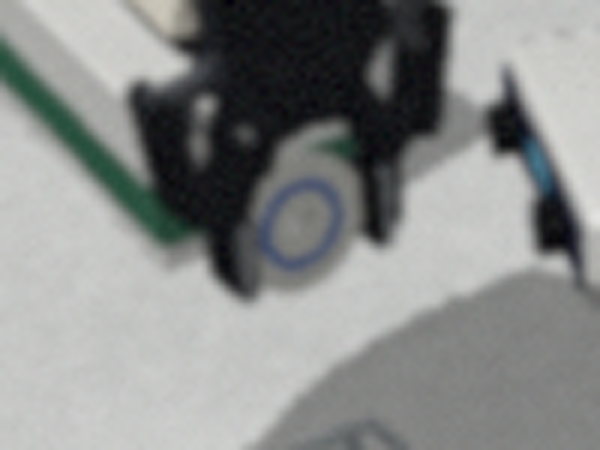

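The crop shows the cover held across its diameter, face centre at side px (277,166), which puts the flange centre about 24 mm above the TCP. Next I'll carry it past the cup.

>>> play_rows --steps '[[[-0.015, -0.004, 0, 0.012], [-0.025, -0.004, 0, 0.012], [-0.0255, -0.0035, 0, 0.012], [-0.0255, -0.003, 0, 0.012], [-0.0255, -0.003, 0, 0.012]]]'

```text
time: 4.57
ee_pos: [0.5362, 0.1791, 0.1506]
tcp_rot: [-179.9, 0.0, 96.8]
wrist_force: [0.6, -0.2, -0.2]
opening: 0.0578
grasp_force: 32.3
```

>>> play_rows --steps '[[[-0.0255, -0.003, 0, 0.012], [-0.0255, -0.0025, 0, 0.012], [-0.0255, -0.002, 0, 0.012], [-0.0255, -0.0017, 0, 0.012], [-0.0255, -0.0014, 0, 0.012]]]'

```text
time: 4.98
ee_pos: [0.5377, 0.0511, 0.1508]
tcp_rot: [-179.9, 0.0, 93.4]
wrist_force: [-0.8, 1.5, -0.3]
opening: 0.0576
grasp_force: 32.3
```

>>> play_rows --steps '[[[-0.026, -0.001, 0, 0.012], [-0.026, -0.001, 0, 0.012], [-0.026, -0.0005, 0, 0.012], [-0.026, 0, 0, 0.012], [-0.02, 0, 0, 0.012]]]'

```text
time: 5.4
ee_pos: [0.5397, -0.0733, 0.1507]
tcp_rot: [-179.9, 0.0, 89.9]
wrist_force: [0.4, 0.3, -0.7]
opening: 0.0577
grasp_force: 32.3
```

Run:
```python
from h import *
s=cam("side")
o=bot.get_obs();print(o["ee_pos"],o["tcp_rot"],o["opening"],o["grasp_force"])
plan([.5437,-.09,.10],90,5)
im=s["img"]
cv2.imwrite("pics/c.png",cv2.resize(im[190:310,280:420],None,fx=5,fy=5,interpolation=cv2.INTER_CUBIC))
P=o["ee_pos"]+[0,-.003,.024]; print(proj(s,P),proj(s,[.5437,-.0305,.105]))
```

```text
[ 0.53975127 -0.07568576  0.15063549] [-1.79902498e+02  7.24245746e-02  8.97493607e+01] 0.05750770294787126 32.349693551659584
[-0.0029, 0.0008, 0.0101, -0.0009]
[-0.0029, 0.0008, 0.0101, -0.0009]
[-0.0029, 0.0008, 0.0101, -0.0009]
[-0.0029, 0.0008, 0.0101, -0.0009]
[-0.0029, 0.0008, 0.0101, -0.0009]
[352.21285602 262.25781467] [342.22612232 272.2425643 ]
```

View pics/c.png

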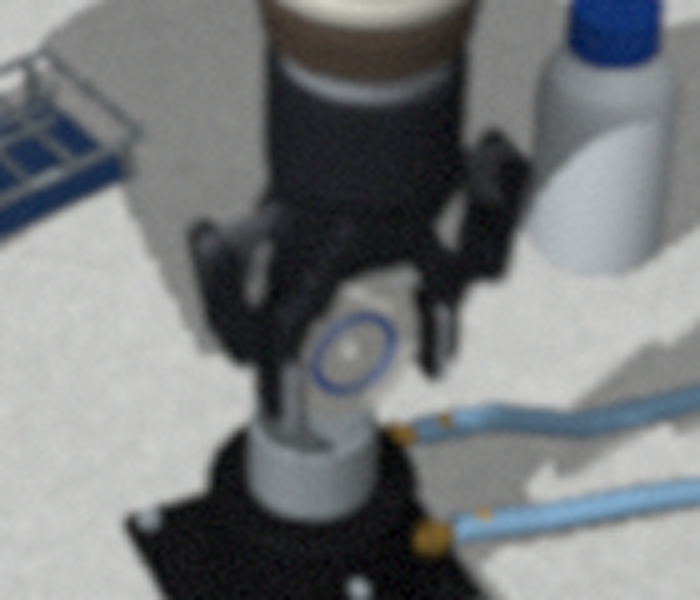

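The crop shows the blue-ring face centre at side px (351,260), in front of and above the cup mouth at (343,273). I'll work out the offset between tool and camera from it.

Run:
```python
from h import *
s=cam("side");o=bot.get_obs();p=np.array(o["ee_pos"])
for dz in(.022,.024,.026): print(atz(s,350.8,260.4,p[2]+dz)-p)
s1=s; print(atz(s,277.2,165.8,.1556+.024)-np.array([.53708,.29921,.1556]))
```

```text
[0.00110793 0.00321648 0.022     ]
[3.55168767e-05 1.30101979e-03 2.40000000e-02]
[-0.0010369  -0.00061445  0.026     ]
[0.0008475  0.00036186 0.024     ]
```

>>> play_rows --steps '[[[-0.005, 0.002, 0, 0], [-0.006, 0.002, 0.004, 0], [-0.003, 0, 0.012, 0], [0, 0, 0.012, 0], [0, 0, 0.012, 0]]]' --squeeze 25

```text
time: 5.92
ee_pos: [0.5445, -0.0847, 0.1098]
tcp_rot: [-179.9, -0.0, 90.0]
wrist_force: [-1.5, -0.3, -1.0]
opening: 0.0578
grasp_force: 32.4
```

>>> play_rows --steps '[[[0, 0, 0.01, 0], [0, 0, 0.002, 0], [0, 0, 0, 0], [0, 0, 0, 0], [0, 0, 0, 0]]]'

```text
time: 6.33
ee_pos: [0.5452, -0.085, 0.1005]
tcp_rot: [179.9, 0.0, 90.0]
wrist_force: [0.0, 0.5, -0.2]
opening: 0.0574
grasp_force: 32.3
```

Run:
```python
from h import *
plan([.544,-.0755,.0985],90,5); o=bot.get_obs(); print(o["ee_pos"],o["wrist_force"],o["torque"])
t=cam("top");cv2.imwrite("pics/d.png",cv2.resize(t["img"][190:290,310:430],None,fx=6,fy=6,interpolation=cv2.INTER_CUBIC))
s=cam("side");cv2.imwrite("pics/ds.png",s["img"])
```

```text
[0.0019, -0.0002, 0.0004, 0.0]
[0.0019, -0.0002, 0.0004, 0.0]
[0.0019, -0.0002, 0.0004, 0.0]
[0.0019, -0.0002, 0.0004, 0.0]
[0.0019, -0.0002, 0.0004, 0.0]
[ 0.54521793 -0.08500619  0.10047803] [ 0.00283828  0.52515377 -0.18950423] [ 0.02191772  0.00586269 -0.0385249 ]
```

>>> play_rows --steps '[[[0.002, -0.001, 0.001, 0], [0.002, 0, 0.001, 0], [0.002, 0, 0, 0], [0.002, 0, 0, 0], [0.002, 0, 0, 0]]]'

```text
time: 6.85
ee_pos: [0.5439, -0.0748, 0.0978]
tcp_rot: [180.0, 0.0, 90.0]
wrist_force: [0.1, 0.1, -0.1]
opening: 0.0579
grasp_force: 32.3
```

>>> play_rows --steps '[[[0.001, 0, 0, 0], [0.001, 0, 0, 0], [0.001, 0, 0, 0], [0, 0, 0, 0], [0, 0, 0, 0]]]'

```text
time: 7.27
ee_pos: [0.5439, -0.0721, 0.0978]
tcp_rot: [180.0, 0.0, 90.0]
wrist_force: [0.5, 0.2, -1.2]
opening: 0.0578
grasp_force: 32.3
```

>>> play_rows --steps '[[[0.001, 0, 0, 0], [0.001, 0, 0, 0], [0.001, 0, 0, 0], [0, 0, 0, 0], [0, 0, 0, 0]]]'

```text
time: 7.68
ee_pos: [0.5439, -0.0701, 0.0982]
tcp_rot: [180.0, 0.1, 90.0]
wrist_force: [-1.0, -6.0, 1.2]
opening: 0.0581
grasp_force: 32.5
```

Contact came at y≈-0.070, as predicted. Now I'll tilt the cover by moving its centre in an arc over the rim.

>>> play_rows --steps '[[[0.0018, 0, -0.001, 0], [0.0018, 0, -0.001, 0], [0.0019, 0, -0.0007, 0], [0.0019, 0, -0.0006, 0], [0.001, 0, -0.0002, 0]]]'

```text
time: 8.1
ee_pos: [0.5438, -0.0618, 0.101]
tcp_rot: [-180.0, 0.1, 89.9]
wrist_force: [0.8, -8.4, -2.7]
opening: 0.0577
grasp_force: 31.9
```

>>> play_rows --steps '[[[0.0015, 0, -0.0002, 0], [0.0015, 0, -0.0002, 0], [0.002, 0, 0, 0], [0.002, 0, 0, 0], [0, 0, 0, 0]]]'

```text
time: 8.52
ee_pos: [0.5439, -0.0548, 0.1016]
tcp_rot: [-180.0, 0.2, 89.9]
wrist_force: [0.1, -7.8, -1.1]
opening: 0.058
grasp_force: 31.7
```

Run:
```python
from h import *
o=bot.get_obs(); print(o["ee_pos"],o["wrist_force"],o["torque"])
s=cam("side");cv2.imwrite("pics/e.png",cv2.resize(s["img"][225:305,290:400],None,fx=7,fy=7,interpolation=cv2.INTER_CUBIC))
```

```text
[ 0.54386615 -0.05479738  0.10159061] [ 0.07291658 -7.7913195  -1.13799357] [-1.67768727 -0.08452647 -0.01161823]
```

View pics/e.png

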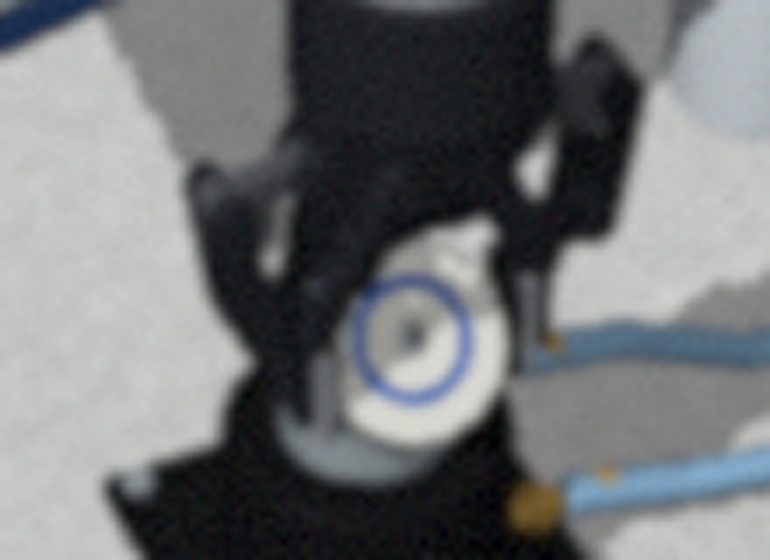

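The crop shows the cover turned about 40° in the fingers (ring now almost a circle, centre at side px (349,273)), just as planned. I'll continue the arc.

>>> play_rows --steps '[[[0.002, 0, 0.0003, 0], [0.002, 0, 0.0005, 0], [0.0018, 0, 0.0007, 0], [0.0018, 0, 0.0007, 0], [0, 0, 0, 0]]]'

```text
time: 8.98
ee_pos: [0.5441, -0.0473, 0.1]
tcp_rot: [179.9, 0.2, 89.9]
wrist_force: [-1.5, -8.3, 3.3]
opening: 0.0574
grasp_force: 32.1
```

>>> play_rows --steps '[[[0.0018, 0, 0.001, 0], [0.0018, 0, 0.001, 0], [0.0015, 0, 0.0013, 0], [0.0015, 0, 0.0013, 0], [0, 0, 0, 0]]]'

```text
time: 9.4
ee_pos: [0.5442, -0.0403, 0.0961]
tcp_rot: [179.9, 0.1, 90.0]
wrist_force: [-2.3, -6.2, 7.6]
opening: 0.0577
grasp_force: 33.3
```

>>> play_rows --steps '[[[0.0013, 0, 0.0015, 0], [0.0013, 0, 0.0015, 0], [0, 0, 0, 0], [0, 0, 0, 0], [0, 0, 0, 0]]]'

```text
time: 9.82
ee_pos: [0.5444, -0.0374, 0.0936]
tcp_rot: [179.9, 0.1, 90.0]
wrist_force: [-2.4, -3.2, 10.4]
opening: 0.0581
grasp_force: 34.1
```

>>> play_rows --steps '[[[0, 0, -0.002, 0], [0.002, 0, 0, 0], [0.002, 0, 0, 0], [0.0025, 0, 0, 0], [0, 0, 0, 0]]]'

```text
time: 10.23
ee_pos: [0.5437, -0.0297, 0.0937]
tcp_rot: [-180.0, -0.0, 90.0]
wrist_force: [-0.7, 0.7, 0.1]
opening: 0.0581
grasp_force: 33.4
```

Run:
```python
from h import *
o=bot.get_obs(); print(o["ee_pos"],o["wrist_force"])
s=cam("side");t=cam("top")
cv2.imwrite("pics/f.png",np.hstack([cv2.resize(s["img"][240:310,305:385],None,fx=7,fy=7,interpolation=cv2.INTER_CUBIC),cv2.resize(t["img"][203:273,340:374],None,fx=7,fy=7,interpolation=cv2.INTER_CUBIC)]))
```

```text
[ 0.54373199 -0.02972681  0.09367776] [-0.7285898   0.68351123  0.05725305]
```

View pics/f.png

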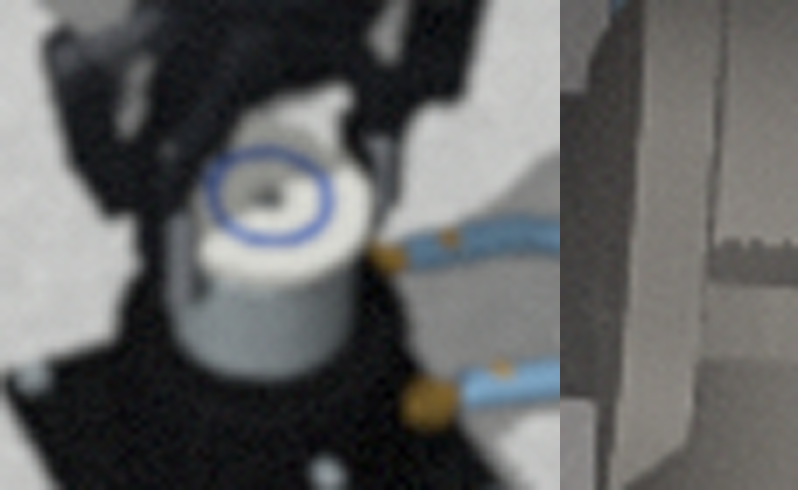

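The crop shows the cover nearly level over the cup, blue ring centred at side px (344,268), with the fingers clear on both sides of the cup. I'll lower it gently.

>>> play_rows --steps '[[[0, 0, 0.001, 0], [0, 0, 0.001, 0], [0, 0, 0.001, 0], [0, 0, 0.001, 0], [0, 0, 0.001, 0]]]'

```text
time: 10.75
ee_pos: [0.5438, -0.0302, 0.0888]
tcp_rot: [-180.0, -0.0, 90.0]
wrist_force: [-0.4, 2.2, 2.0]
opening: 0.0574
grasp_force: 33.6
```

>>> play_rows --steps '[[[0, 0, 0.001, 0], [0, 0, 0.001, 0], [0, 0, 0.001, 0], [0, 0, 0, 0], [0, 0, 0, 0]]]'

```text
time: 11.17
ee_pos: [0.544, -0.0296, 0.0865]
tcp_rot: [180.0, -0.1, 90.0]
wrist_force: [-1.6, 6.1, 4.6]
opening: 0.058
grasp_force: 33.8
```

>>> play_rows --steps '[[[0.001, 0, 0, 0], [0.0005, 0, 0, 0], [0, 0, 0.001, 0], [0, 0, 0.001, 0], [0, 0, 0, 0]]]'

```text
time: 11.58
ee_pos: [0.5441, -0.0289, 0.0845]
tcp_rot: [179.9, -0.0, 90.0]
wrist_force: [-1.7, 2.3, 8.4]
opening: 0.0578
grasp_force: 34.0
```

>>> play_rows --steps '[[[0, 0, 0.001, 0], [0, 0, 0.001, 0], [0, 0, 0.001, 0], [0, 0, 0, 0], [0, 0, 0, 0]]]'

```text
time: 12.0
ee_pos: [0.5441, -0.0287, 0.0823]
tcp_rot: [179.9, -0.0, 90.0]
wrist_force: [-3.8, 2.5, 14.1]
opening: 0.0578
grasp_force: 34.8
```

>>> play_rows --steps '[[[0, 0, 0.001, 0], [0, 0, 0.001, 0], [0, 0, 0, 0], [0, 0, 0, 0], [0, 0, 0, 0]]]'

```text
time: 12.42
ee_pos: [0.5442, -0.0287, 0.082]
tcp_rot: [179.8, -0.0, 90.0]
wrist_force: [-9.8, 2.6, 24.8]
opening: 0.0576
grasp_force: 35.6
```

Run:
```python
from h import *
o=bot.get_obs(); print(o["ee_pos"],o["wrist_force"],o["torque"])
s=cam("side")
cv2.imwrite("pics/g.png",cv2.resize(s["img"][240:310,305:385],None,fx=8,fy=8,interpolation=cv2.INTER_CUBIC))
hsv=cv2.cvtColor(s["img"],cv2.COLOR_BGR2HSV)
m=cv2.inRange(hsv,(105,90,60),(130,255,255)); m[:250]=0;m[285:]=0;m[:,:325]=0;m[:,362:]=0
ys,xs=np.nonzero(m); print(len(xs)); 
e=cv2.fitEllipse(np.c_[xs,ys].astype(np.float32)); print(e, e[1][0]/e[1][1])
for z in(.111,.115): print(atz(s,*e[0],z))
# expected level ring aspect at cup
c=np.array([.544,-.0305,.111]);a=np.linspace(0,6.28,60)
E=cv2.fitEllipse(np.array([proj(s,c+[.014*np.cos(i),.014*np.sin(i),0]) for i in a],np.float32)); print(E,E[1][0]/E[1][1])
```

```text
[ 0.54422351 -0.02873189  0.0820181 ] [-9.77567835  2.59423534 24.84605359] [ 0.4404314   1.87310955 -0.04961291]
9
((342.24432373046875, 273.38983154296875), (17.799701690673828, 19.86568260192871), 13.213537216186523) 0.8960025208973035
[ 0.53915856 -0.03916003  0.111     ]
[ 0.53717936 -0.04286036  0.115     ]
((342.3924865722656, 270.15704345703125), (9.188286781311035, 13.393157958984375), 91.28401184082031) 0.6860433371613723
```

>>> play_rows --steps '[[[0, 0, -0.001, 0], [0, -0.001, 0, 0], [0, 0, 0, 0], [0, 0, 0.0005, 0], [0, 0, 0, 0]]]'

```text
time: 12.88
ee_pos: [0.5442, -0.0287, 0.082]
tcp_rot: [179.7, -0.0, 90.0]
wrist_force: [-2.1, 3.3, 19.1]
opening: 0.0576
grasp_force: 35.2
```

View pics/g.png

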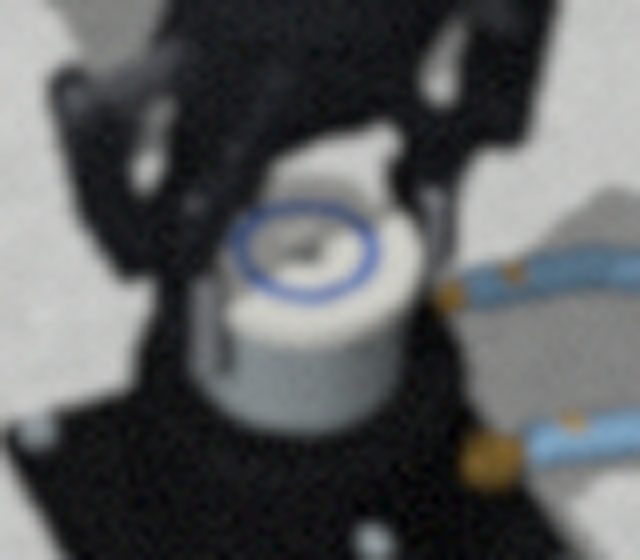

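The crop shows the cover level and seated: ring centred at side px (343,271), aspect 0.68 against 0.69 expected for level. I'll release it and back off.

>>> play_rows --steps '[[[0, 0, -0.001, 0], [0, 0, 0, 0], [0, 0, 0, 0], [0, 0, 0, 0], [0, 0, 0, 0]]]'

```text
time: 13.3
ee_pos: [0.5441, -0.0287, 0.0821]
tcp_rot: [179.8, -0.0, 90.0]
wrist_force: [0.0, 3.8, 12.5]
opening: 0.0579
grasp_force: 34.8
```

>>> play_rows --steps '[[[0, 0, 0, 0], [0, 0, 0, 0], [0, 0, 0, 0], [0, 0, 0, 0], [0, 0, -0.002, 0]]]' --gripper 0.075

```text
time: 13.72
ee_pos: [0.5424, -0.029, 0.0817]
tcp_rot: [-179.9, 0.0, 90.0]
wrist_force: [1.2, 0.2, 0.4]
opening: 0.075
grasp_force: 0.0
```

>>> play_rows --steps '[[[0, 0, -0.006, 0], [0, 0, -0.01, 0], [0, 0, -0.012, 0], [0, 0, -0.02, 0], [0, 0, -0.03, 0]]]'

```text
time: 14.13
ee_pos: [0.542, -0.0289, 0.1605]
tcp_rot: [-179.9, -0.0, 90.0]
wrist_force: [0.5, 0.0, -0.4]
opening: 0.0752
grasp_force: 0.0
```

Run:
```python
from h import *
o=bot.get_obs(); print(o["ee_pos"],o["wrist_force"],o["opening"])
plan([.5425,-.294,.185],90,10)
```

```text
[ 0.54200671 -0.02885696  0.16050048] [ 0.5214481   0.00089016 -0.3960304 ] 0.07515760059737282
[-0.0265, 0.0, -0.0024, 0.0]
[-0.0265, 0.0, -0.0024, 0.0]
[-0.0265, 0.0, -0.0024, 0.0]
[-0.0265, 0.0, -0.0024, 0.0]
[-0.0265, 0.0, -0.0024, 0.0]
[-0.0265, 0.0, -0.0024, 0.0]
[-0.0265, 0.0, -0.0024, 0.0]
[-0.0265, 0.0, -0.0024, 0.0]
[-0.0265, 0.0, -0.0024, 0.0]
[-0.0265, 0.0, -0.0024, 0.0]
```

>>> play_rows --steps '[[[-0.0265, 0, -0.006, 0], [-0.0265, 0, -0.006, 0], [-0.0265, 0, -0.006, 0], [-0.0265, 0, -0.006, 0], [-0.0265, 0, -0.004, 0]]]' --gripper 0.06

```text
time: 14.55
ee_pos: [0.543, -0.1627, 0.1907]
tcp_rot: [179.9, 0.0, 90.0]
wrist_force: [0.3, 0.4, 0.6]
opening: 0.0599
grasp_force: 0.0
```

>>> play_rows --steps '[[[-0.0265, 0, 0, 0], [-0.0265, 0, 0, 0], [-0.0265, 0, 0, 0], [-0.0265, 0, 0, 0], [-0.026, 0, 0, 0]]]'

```text
time: 14.97
ee_pos: [0.5428, -0.2949, 0.19]
tcp_rot: [179.9, 0.0, 90.0]
wrist_force: [0.3, 0.0, -0.7]
opening: 0.0599
grasp_force: 0.0
```

```bash
cat >> h.py <<'E'
def blob(c,lo,hi,box):
    u0,v0,u1,v1=box; hsv=cv2.cvtColor(c["img"][v0:v1,u0:u1],cv2.COLOR_BGR2HSV); m=cv2.inRange(hsv,lo,hi)
    n,l,st,ce=cv2.connectedComponentsWithStats(m); i=1+np.argmax(st[1:,4]); ys,xs=np.nonzero(l==i)
    return np.c_[xs+u0,ys+v0].astype(np.float32)
E
python3 - <<'E'
from h import *
o=bot.get_obs(); print(o["ee_pos"],o["opening"])
plan([.5415,-.2935,.116],90,5)
s=cam("side");t=cam("top")
for n,c in(("side",s),("top",t)):
    u,v=proj(c,[.544,-.03,.111]).astype(int)
    for r in range(v-8,v+9): print(n,r,u-14,' '.join(f"{x:3d}" for x in cv2.cvtColor(c["img"],cv2.COLOR_BGR2GRAY)[r,u-14:u+15]))
E
```

```text
[ 0.5428061  -0.29488863  0.18997931] 0.0599332008942825
[0.0003, -0.0003, 0.0148, -0.0]
[0.0003, -0.0003, 0.0148, -0.0]
[0.0003, -0.0003, 0.0148, -0.0]
[0.0003, -0.0003, 0.0148, -0.0]
[0.0003, -0.0003, 0.0148, -0.0]
side 261 328 191 193 193 194 193 182 162 139 138 143 149 156 159 160 159 160 160 155 152 149 141 137 131 125 125 129 127 128 128
side 262 328 192 193 192 195 196 192 175 160 164 170 180 187 188 188 189 187 189 187 180 177 170 162 148 138 130 128 125 126 128
side 263 328 194 191 193 190 195 196 191 183 186 193 197 201 199 198 194 193 197 196 199 196 193 188 175 163 148 136 128 126 129
side 264 328 193 193 194 193 196 197 197 199 200 198 196 191 187 180 173 173 179 186 187 190 198 197 195 187 176 159 143 130 128
side 265 328 195 194 193 196 198 202 203 199 197 187 174 155 152 149 151 148 149 155 158 165 179 192 200 199 196 182 167 146 135
side 266 328 196 197 196 198 200 202 200 190 176 157 145 143 152 161 171 170 164 158 150 143 150 168 189 200 203 196 187 169 158
side 267 328 193 198 199 200 202 201 189 170 145 143 154 171 183 191 196 194 192 186 177 162 144 143 165 190 
[... 2785 characters left out ...]
 144 144 143 144 141 115  97 137 145 143 142  93  66  72  77
top 241 342  75  69  71  64  91 146 147 146 143 108  93 120 142 143 142 145 146 141 117  92 110 143 144 149 145  78  72  69  73
top 242 342  72  73  66  67  76 116 145 146 144 138 120  94 106 118 129 128 115 101  92 110 139 146 146 145 114  72  66  72  71
top 243 342  68  72  71  72  72  84 122 146 141 145 141 133 107  99  99  96 101 111 135 139 146 143 143 126  81  69  70  71  70
top 244 342  72  70  72  74  73  70  93 132 145 148 143 144 140 137 136 134 139 137 145 142 148 147 144  88  72  68  73  69  73
top 245 342  73  72  70  70  72  66  74  99 136 145 145 145 145 145 145 144 143 146 147 145 144 127  96  72  69  71  68  71  70
```

>>> play_rows --steps '[[[0.001, 0, 0.0148, 0], [0, 0, 0.0148, 0], [0, 0, 0.0148, 0], [0, 0, 0.0148, 0], [0, 0, 0.014, 0]]]'

```text
time: 15.48
ee_pos: [0.5431, -0.292, 0.1157]
tcp_rot: [180.0, 0.0, 90.0]
wrist_force: [0.2, 0.4, 1.0]
opening: 0.0601
grasp_force: 0.0
```

>>> play_rows --steps '[[[0, 0, 0, 0], [0, 0, 0, 0], [0, 0, 0, 0], [0, 0, 0, 0], [0, 0, 0, 0]]]' --gripper 0.01 --squeeze 30

```text
time: 15.9
ee_pos: [0.5434, -0.2925, 0.1169]
tcp_rot: [179.9, 0.0, 90.0]
wrist_force: [-1.4, 1.5, 6.3]
opening: 0.0172
grasp_force: 30.5
```

>>> play_rows --steps '[[[0, 0, 0, 0], [0, 0, 0, 0], [0, 0, 0, 0], [0, 0, -0.002, 0], [0, 0, -0.003, 0]]]'

```text
time: 16.32
ee_pos: [0.5428, -0.2924, 0.1204]
tcp_rot: [-180.0, 0.0, 90.0]
wrist_force: [-0.8, -0.1, -0.8]
opening: 0.0172
grasp_force: 29.9
```

Run:
```python
from h import *
o=bot.get_obs(); print(o["ee_pos"],o["opening"],o["grasp_force"])
s=cam("side");t=cam("top")
print("hole side",atz(s,342.7,270.8,.111),"top",atz(t,356.5,236.9,.111), tri(s,(342.7,270.8),t,(356.5,236.9)))
```

```text
[ 0.5428001  -0.29240176  0.12042106] 0.01724421253433568 29.920511867967434
hole side [ 0.54362182 -0.03263377  0.111     ] top [ 0.54465139 -0.03034873  0.111     ] (array([ 0.5447622 , -0.03053112,  0.10874195]), np.float64(2.3275307851045854e-05))
```

>>> play_rows --steps '[[[0, 0, -0.006, 0], [0, 0, -0.01, 0], [0, 0, -0.012, 0], [0, 0, -0.012, 0], [0, 0, -0.012, 0]]]'

```text
time: 16.83
ee_pos: [0.543, -0.2925, 0.1741]
tcp_rot: [179.9, 0.0, 90.0]
wrist_force: [-0.6, -0.2, -0.4]
opening: 0.0171
grasp_force: 29.9
```

>>> play_rows --steps '[[[0, 0, -0.012, 0], [0, 0, -0.012, 0], [0, 0, -0.012, 0], [0, 0, -0.01, 0], [0, 0, -0.006, 0]]]'

```text
time: 17.25
ee_pos: [0.5432, -0.2926, 0.2265]
tcp_rot: [179.9, 0.1, 90.0]
wrist_force: [0.2, 0.1, -1.6]
opening: 0.0171
grasp_force: 29.9
```

>>> play_rows --steps '[[[0.015, 0, 0, 0], [0.025, 0.0005, 0, 0], [0.028, 0, 0, 0], [0.03, 0.0005, 0, 0], [0.03, 0, 0, 0]]]'

```text
time: 17.67
ee_pos: [0.5434, -0.1627, 0.2238]
tcp_rot: [-180.0, -0.0, 90.0]
wrist_force: [-0.6, 0.0, 0.6]
opening: 0.0174
grasp_force: 29.9
```

>>> play_rows --steps '[[[0.03, 0, 0, 0], [0.03, 0.0005, 0, 0], [0.03, 0, 0, 0], [0.025, 0, 0, 0], [0.015, 0, 0, 0]]]'

```text
time: 18.08
ee_pos: [0.5437, -0.0314, 0.2241]
tcp_rot: [-180.0, -0.0, 90.1]
wrist_force: [-1.1, 0.2, -0.7]
opening: 0.0175
grasp_force: 29.9
```

>>> play_rows --steps '[[[0.005, 0, 0, 0], [0, 0, 0, 0], [0, 0, 0, 0], [0, 0, 0, 0], [0, 0, 0, 0]]]'

```text
time: 18.5
ee_pos: [0.5443, -0.0304, 0.2241]
tcp_rot: [-180.0, 0.0, 89.9]
wrist_force: [-0.1, -0.0, -0.4]
opening: 0.0171
grasp_force: 29.9
```

Run:
```python
from h import *
o=bot.get_obs(); print(o["ee_pos"],o["opening"],o["grasp_force"])
s=cam("side");t=cam("top")
p=o["ee_pos"]
for dz in(-.0169,-.092): print("expected",proj(s,p+[0,0,dz]))
b=blob(s,(2,120,80),(16,255,255),(310,150,380,300)); print(len(b),b.min(0),b.max(0),b.mean(0))
g=cv2.cvtColor(s["img"],cv2.COLOR_BGR2GRAY)
u=int(proj(s,p)[0]); v0=int(proj(s,p+[0,0,-.0169])[1]); v1=int(proj(s,p+[0,0,-.092])[1])
for r in range(v0-8,v1+16): print(r,u-12,' '.join(f"{x:3d}" for x in g[r,u-12:u+13]))
```

```text
[ 0.54431983 -0.03036504  0.22408627] 0.017121276105759246 29.865341439144686
expected [343.11715074 234.75942891]
expected [342.62617966 262.6085932 ]
165 [340. 210.] [349. 237.] [345.14545 223.87273]
226 331 127 107  72  39  32  25  31  62  91 108 104  86  69  79  88  91  84  75  67  51  69  94 102 104 117
227 331 127 107  83  53  30  25  36  63  91 105  98  81  71  78  88  90  84  72  57  50  74  98 112 119 126
228 331 130 121 100  77  46  25  39  64  94 107  99  78  70  82  92  84  76  60  48  44  76 100 116 123 129
229 331 130 128 120 100  73  42  32  65  92 106  97  78  69  85  93  84  72  55  48  56  83 105 117 124 126
230 331 129 132 129 119  93  63  40  65  93 107  97  80  69  84  96  86  72  69  77  88 102 116 124 126 125
231 331 131 129 131 127 114  88  75  85 102 109  95  78  71  81  93  83  78  80  97 113 122 127 131 132 127
232 331 129 128 133 130 124 114 110 107 108 107  92  77  70  80  89  83  77  79  96 120 129 132 133 130 129
233 331 129 132 128 128 128 127 124 114 102  94  88  75  74  82  92  85  75  68  82 110 125 129 129 130 130
234 331 127 129 126 128 127 127 12
[... 4017 characters left out ...]
 152 170 182 200 203 205 194 158 139 168 199 206 204
272 331 205 199 180 147 137 169 195 203 199 184 157 146 149 163 180 198 204 203 185 149 141 175 199 206 203
273 331 205 203 191 168 141 146 174 198 206 197 187 179 180 187 193 202 202 191 165 135 145 181 200 205 205
274 331 203 205 201 187 164 139 144 173 193 198 199 200 201 200 199 194 183 164 138 136 164 192 203 204 195
275 331 201 203 207 201 184 158 141 146 158 172 180 188 190 189 178 164 149 139 139 162 186 199 204 203 184
276 331 192 203 204 206 200 188 167 152 147 147 149 153 158 155 150 143 146 157 175 192 203 204 202 188 160
277 331 179 194 204 203 206 202 194 183 175 168 161 161 159 162 166 175 179 188 202 204 204 201 188 162 128
```

Run:
```python
from h import *
s=cam("side"); h=atz(s,342.7,270.8,.111)
for v in (264.2,264.7,265.2):
  for z in (.130,.132): print(v,z,atz(s,343.7,v,z)-h)
print("collar",atz(s,344.9,237.5,.207)-h, "hnd", atz(s,344.9,235.5,.210)-h)
# level target: where the tip must appear when straight above the hole
for z in(.130,.132,.207): print(z,proj(s,[h[0],h[1],z]))
```

```text
264.2 0.13 [ 0.00151223 -0.00103377  0.019     ]
264.2 0.132 [ 0.00048518 -0.00294012  0.021     ]
264.7 0.13 [ 0.00080807 -0.00238275  0.019     ]
264.7 0.132 [-0.00021727 -0.00428582  0.021     ]
265.2 0.13 [ 0.00010526 -0.00372915  0.019     ]
265.2 0.132 [-0.00091837 -0.00562894  0.021     ]
collar [ 4.41427735e-05 -6.60887495e-03  9.60000000e-02] hnd [ 0.00119763 -0.00430741  0.099     ]
0.13 [342.82002199 264.11779972]
0.132 [342.8327979  263.40650347]
0.207 [343.33246727 235.58751205]
```

>>> play_rows --steps '[[[0.0005, -0.001, 0.002, 0], [0, 0, 0.004, 0], [0, 0, 0.004, 0], [0, 0, 0.003, 0], [0, 0, 0.002, 0]]]'

```text
time: 19.07
ee_pos: [0.5432, -0.0289, 0.2084]
tcp_rot: [-180.0, -0.0, 90.0]
wrist_force: [0.3, -0.1, -1.0]
opening: 0.0168
grasp_force: 29.9
```

>>> play_rows --steps '[[[0, 0, 0.002, 0], [0, 0, 0.001, 0], [0, 0, 0.001, 0], [0, 0, 0.001, 0], [0, 0, 0.001, 0]]]'

```text
time: 19.48
ee_pos: [0.5434, -0.0289, 0.2032]
tcp_rot: [180.0, 0.0, 90.0]
wrist_force: [0.4, -0.5, -0.5]
opening: 0.0171
grasp_force: 29.9
```

>>> play_rows --steps '[[[0, 0, 0.001, 0], [0, 0, 0.001, 0], [0, 0, 0.001, 0], [0, 0, 0, 0], [0, 0, 0, 0]]]'

```text
time: 19.9
ee_pos: [0.5433, -0.0289, 0.2002]
tcp_rot: [-180.0, 0.0, 90.0]
wrist_force: [-0.4, -0.7, -0.4]
opening: 0.0172
grasp_force: 29.9
```

Run:
```python
from h import *
o=bot.get_obs(); p=o["ee_pos"]; print(p,o["wrist_force"])
s=cam("side"); g=cv2.cvtColor(s["img"],cv2.COLOR_BGR2GRAY)
for r in range(256,279): print(r,331,' '.join(f"{x:3d}" for x in g[r,331:356]))
```

```text
[ 0.54332597 -0.02889416  0.20016975] [-0.39576338 -0.65662053 -0.36949915]
256 331 130 129 129 131 126 129 131 128 137 143 141 126 122 131 160 181 190 193 195 193 194 196 197 198 196
257 331 132 128 128 128 133 135 144 150 163 171 159 137 124 138 173 192 197 198 196 194 195 196 195 197 194
258 331 130 132 138 142 148 161 171 180 185 188 173 140 122 140 176 195 202 197 196 196 194 194 193 196 196
259 331 144 151 161 171 177 184 191 191 196 190 171 137 124 139 173 193 197 196 199 196 194 195 194 193 192
260 331 179 181 189 193 194 195 195 198 194 193 173 140 122 139 175 193 194 196 197 195 194 193 192 193 192
261 331 196 196 199 200 198 199 198 200 198 195 171 142 127 150 184 196 195 198 198 196 198 193 193 190 196
262 331 199 201 202 199 200 200 203 200 204 198 177 144 129 158 191 199 200 201 202 199 195 194 193 194 194
263 331 196 198 200 200 203 204 201 203 206 197 178 147 132 162 194 204 205 201 203 195 187 185 188 191 195
264 331 199 201 201 203 205 205 204 200 193 188 169 142 128 151 184 193 197 198 196 180 165 165 178 190 196
265 331 196 202 201 204 205 201 187 174 161 155 150 
[... 759 characters left out ...]
 140 145 170 194 203 204 185 149 141 174 198 203 206
273 331 203 205 191 165 140 147 177 196 202 197 186 182 181 182 193 202 202 192 164 138 145 181 201 206 203
274 331 202 206 200 189 160 137 144 172 192 197 200 201 201 200 197 194 182 161 139 136 164 191 201 205 195
275 331 200 207 203 199 184 159 140 144 158 174 184 188 191 187 175 161 150 138 140 160 185 201 205 201 185
276 331 194 202 205 204 200 186 167 150 146 145 149 155 154 154 150 144 148 159 174 190 201 205 200 186 160
277 331 178 193 203 204 204 204 196 183 174 168 162 159 158 159 166 173 181 187 198 205 203 202 187 162 125
278 331 160 183 194 198 201 203 202 201 198 194 190 189 189 189 192 197 201 204 204 203 196 184 160 131  90
```

No contact force, and the stem lines up with the hole (column 342.8 against 342.7). I'll keep lowering.

>>> play_rows --steps '[[[0, 0, 0.001, 0], [0, 0, 0.001, 0], [0, 0, 0.001, 0], [0, 0, 0.001, 0], [0, 0, 0, 0]]]'

```text
time: 20.37
ee_pos: [0.5432, -0.0289, 0.1959]
tcp_rot: [-180.0, 0.0, 90.0]
wrist_force: [0.2, -0.0, -0.9]
opening: 0.0175
grasp_force: 29.9
```

>>> play_rows --steps '[[[0, 0, 0.002, 0], [0, 0, 0.002, 0], [0, 0, 0.002, 0], [0, 0, 0.002, 0], [0, 0, 0.002, 0]]]'

```text
time: 20.78
ee_pos: [0.5433, -0.0289, 0.1859]
tcp_rot: [-180.0, 0.0, 90.0]
wrist_force: [0.3, 0.2, 0.4]
opening: 0.0174
grasp_force: 29.9
```

The stem is in the hole with no force (tip at about 94 mm, cover top at 111 mm).

>>> play_rows --steps '[[[0, 0, 0.004, 0], [0, 0, 0.004, 0], [0, 0, 0.004, 0], [0, 0, 0.004, 0], [0, 0, 0.004, 0]]]'

```text
time: 21.2
ee_pos: [0.5433, -0.0289, 0.1656]
tcp_rot: [-180.0, -0.0, 90.0]
wrist_force: [1.0, -1.0, -0.8]
opening: 0.0171
grasp_force: 29.9
```

>>> play_rows --steps '[[[0, 0, 0.004, 0], [0, 0, 0.004, 0], [0, 0, 0.004, 0], [0, 0, 0.004, 0], [0, 0, 0.004, 0]]]'

```text
time: 21.62
ee_pos: [0.5433, -0.0289, 0.1458]
tcp_rot: [180.0, 0.0, 90.0]
wrist_force: [0.8, 0.1, 0.1]
opening: 0.017
grasp_force: 29.9
```

>>> play_rows --steps '[[[0, 0, 0.004, 0], [0, 0, 0.003, 0], [0, 0, 0.003, 0], [0, 0, 0.001, 0], [0, 0, 0, 0]]]'

```text
time: 22.03
ee_pos: [0.5432, -0.0289, 0.1349]
tcp_rot: [-180.0, -0.0, 90.0]
wrist_force: [-0.5, 1.1, -0.5]
opening: 0.0175
grasp_force: 29.9
```

>>> play_rows --steps '[[[0, 0, 0.001, 0], [0, 0, 0.001, 0], [0, 0, 0.001, 0], [0, 0, 0.001, 0], [0, 0, 0, 0]]]'

```text
time: 22.45
ee_pos: [0.5433, -0.0289, 0.131]
tcp_rot: [-180.0, 0.0, 90.0]
wrist_force: [0.0, 0.2, -1.5]
opening: 0.0171
grasp_force: 29.9
```

>>> play_rows --steps '[[[0, 0, 0.0005, 0], [0, 0, 0.0005, 0], [0, 0, 0.0005, 0], [0, 0, 0.0005, 0], [0, 0, 0, 0]]]'

```text
time: 22.87
ee_pos: [0.5433, -0.0289, 0.1291]
tcp_rot: [-180.0, -0.0, 90.0]
wrist_force: [-0.8, -0.3, 0.3]
opening: 0.0172
grasp_force: 29.9
```

>>> play_rows --steps '[[[0, 0, 0.0005, 0], [0, 0, 0.0005, 0], [0, 0, 0, 0], [0, 0, 0, 0], [0, 0, 0, 0]]]'

```text
time: 23.28
ee_pos: [0.5433, -0.0289, 0.1282]
tcp_rot: [-180.0, 0.0, 90.0]
wrist_force: [0.3, 0.2, -0.7]
opening: 0.017
grasp_force: 29.9
```

>>> play_rows --steps '[[[0, 0, 0.0005, 0], [0, 0, 0.0005, 0], [0, 0, 0, 0], [0, 0, 0, 0], [0, 0, 0, 0]]]'

```text
time: 23.7
ee_pos: [0.5434, -0.0289, 0.1278]
tcp_rot: [180.0, 0.0, 90.0]
wrist_force: [-2.3, 0.6, 5.5]
opening: 0.0174
grasp_force: 30.5
```

The collar is on the cover (5.5 N up at the predicted height). I'll release and retreat.

>>> play_rows --steps '[[[0, 0, 0, 0], [0, 0, 0, 0], [0, 0, 0, 0], [0, 0, 0, 0], [0, 0, 0, 0]]]' --gripper 0.05

```text
time: 24.12
ee_pos: [0.5433, -0.0289, 0.127]
tcp_rot: [-180.0, -0.0, 90.0]
wrist_force: [0.5, -0.5, -0.1]
opening: 0.0502
grasp_force: 0.0
```

>>> play_rows --steps '[[[0, 0, -0.005, 0], [0, 0, -0.01, 0], [0, 0, -0.02, 0], [0, 0, -0.03, 0], [0, 0, -0.03, 0]]]'

```text
time: 24.53
ee_pos: [0.5429, -0.0289, 0.2237]
tcp_rot: [-180.0, -0.0, 90.0]
wrist_force: [0.9, -0.4, 1.3]
opening: 0.05
grasp_force: 0.0
```

>>> play_rows --steps '[[[-0.03, 0, -0.01, 0], [-0.04, 0, 0, 0], [-0.04, 0, 0, 0], [-0.03, 0, 0, 0], [0, 0, 0, 0]]]'

```text
time: 24.95
ee_pos: [0.5431, -0.1735, 0.2328]
tcp_rot: [180.0, 0.1, 89.8]
wrist_force: [0.9, -0.9, 0.2]
opening: 0.0504
grasp_force: 0.0
```

Run:
```python
from h import *
s=cam("side");t=cam("top")
b=blob(s,(2,120,80),(16,255,255),(310,200,380,300)); v=b.mean(0); print("side orange",len(b),v,"exp",proj(s,[.5436,-.0326,.146]),b[b[:,1]==b[:,1].min()].mean(0),b[b[:,1]==b[:,1].max()].mean(0),"exp ends",proj(s,[.5436,-.0326,.175]),proj(s,[.5436,-.0326,.117]))
g=cv2.cvtColor(s["img"],cv2.COLOR_BGR2GRAY); gt=cv2.cvtColor(t["img"],cv2.COLOR_BGR2GRAY)
for r in range(262,282): print(r,' '.join(f"{x:3d}" for x in g[r,328:360]))
for r in range(226,250): print(r,' '.join(f"{x:3d}" for x in gt[r,342:372]))
```

```text
side orange 183 [342.43716 259.49725] exp [342.9059495  258.37776314] [343. 247.] [342. 272.] exp ends [343.0969272  247.72992739] [342.72085365 268.6976598 ]
262 183 172 172 173 176 178 178 179 179 175 161 135 112 107 107 104  90  77  77 101 146 177 187 190 191 193 191 166 127  72  35  34
263 194 191 191 189 193 196 198 197 198 194 172 141 115 107 107 105  90  79  73  98 132 155 164 170 182 189 190 183 155 115  91  83
264 192 193 195 193 196 199 202 203 202 196 178 140 113 107 106 101  91  75  73  98 124 140 143 148 159 174 183 188 178 160 151 140
265 194 196 193 197 200 202 203 202 197 188 165 131 111 103 104 102  90  76  68  93 117 129 134 135 144 150 168 180 190 191 189 176
266 194 195 198 198 200 203 198 194 175 155 128 112 106 105 108 104  95  75  65  77  95 112 124 133 133 139 148 172 188 195 197 186
267 194 197 198 201 201 199 192 169 143 121 101  98 104 108 105  98  91  77  66  63  77  89 113 128 140 141 151 172 189 193 195 183
268 192 197 198 200 200 194 174 145 129 116  94  91 104 107 108  98  93  79  68  61  68  81  92 123 154 164 169 185 194 197 194 180
269 192 198 200 2
[... 3974 characters left out ...]
 142 142 137 135 135 134 134 136 143 144 144 145 142  93  65  65  70  69  74  68
245  69  75  69  69  70  71  72  91 132 141 142 146 143 143 145 144 141 144 145 144 144 127  95  69  64  71  69  72  69  63
246  71  66  72  70  72  70  73  75  93 121 146 145 140 141 143 144 144 145 143 141 115  83  70  65  73  69  67  68  64  68
247  72  72  73  78  69  72  70  76  69  83  96 107 126 139 146 146 143 113 110  95  73  69  67  65  68  67  69  66  66  66
248  68  76  68  74  74  70  72  72  71  75  72  71  87  85  93  95  93  76  78  71  67  69  62  71  72  64  68  72  67  68
249  70  65  69  77  72  74  70  73  70  74  74  68  70  67  72  70  71  71  69  68  67  74  67  69  70  70  68  64  64  69
```

The thermometer stands upright at the expected height, and the cover's ring hasn't moved in either camera.

```bash
python3 -c "
from workcell import bot
print(bot.job_done())"
```

```text
the job is handed in; nothing more can be done
None
```

The white cover is seated level on the cup with its blue ring up, and the orange thermometer stands upright through its hole with the collar on the cover; I handed the job in at about 25 s with the gripper open and clear (the script returned no verdict).

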